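# Fit a target holder and set its brake screw

## Task

Hang the aluminium target holder by its eye over the upright steel post of the blue stand, lying flat on the stand with its white board on the side away from the black knob, and let go of it. Then turn the black thumbscrew clockwise (seen from above) until it seats, back it off a quarter turn so that the holder can swing, and finish still gripping the knob, holding it still there. Leave the other things on the desk where they are.

Things in the scene. Friction and masses are not known exactly. Their poses are not given: they have to be found in the camera images.
- holder: Loose aluminium target holder, 0.13 to 0.25 kg, 124 mm long, lying flat: a bar 30 mm wide and 8 mm thick, an eye at one end, an upright white board in the middle (its grip), a dark counterweight 20 mm tall at the tail. Origin at the underside below the board; x points along the holder to the eye, z up. The bar runs from x = -51 to +39 mm.
- holder_board (a point): Grip point of the holder, in its upright white board with a black disc on each face: 34 mm above the holder's underside, over its centre of mass. The board is 46 mm long along x, 10 mm thick along y, and stands from 8 to 56 mm above the underside. Axes as the holder's: x to the eye, y across the board, z up.
- holder_eye (a point): Centre of the holder's eye, at its underside: 55 mm along the holder's x from the board's point and 34 mm below it; same axes. The eye is a round hub, 36 mm outside diameter, 16 mm tall, with a 17 mm through hole.
- post_foot (a point): Foot of the upright steel post, on its axis at the upper face of the stand's plate (18 mm above the desk), where the holder's underside comes to rest. The post is 12 mm in diameter, 38 mm tall, tapered over its top 7 mm. Axes are the stand's: y points from the post to the knob, whose axis is 87 mm away, z up.
- stand: Blue stand, fixed to the desk: plate 110 (x) x 240 (y) x 18 mm, origin at its underside centre; post at y = -12 mm, knob at y = +75 mm. Between them a brass brake shoe, 18 mm wide, 3 to 16 mm above the plate, driven by the screw: 2 mm per radian towards the post, just reaching the hub when seated.
- screw_grip (a point): Grip point of the thumbscrew's round black knob, on its vertical axis, 70 mm above the desk: 40 mm diameter, from 22 mm below to 14 mm above this point; grip it at any yaw. Under it a dark housing, 34 x 40 mm, top 26 mm below this point. The knob does not rise or fall. A white line on its top, from the axis outward, points at the post when seated.
- screw (a joint): Angle of the thumbscrew in rad: 0 when it is seated (hard stop), negative when looser; it grows as the knob is turned clockwise seen from above. It starts about 1.9 to 3.0 rad short of its seat, turns with a light friction of 0.05 N m and stays where it is left. A quarter turn is 1.57.
- sanitizer: Bystander, to be left alone: clear pump bottle, 68 mm across, 184 mm tall. Origin at the centre of its underside.
- drink: Bystander, to be left alone: red-labelled drink bottle with an orange cap, 64 mm across, 210 mm tall. Origin at the centre of its underside.
- cards: Bystander, to be left alone: square stack of cream target cards, 140 x 140 x 58 mm. Origin at the centre of its underside.
- stamp: Bystander, to be left alone: hand stamp with black knob, 50 x 30 mm, 72 mm tall. Origin at the centre of its underside.
- tin: Bystander, to be left alone: low round steel tin with green lid, 61 mm across, 24 mm tall. Origin at the centre of its underside.
- pencup: Bystander, to be left alone: blue cup, 76 mm across, 95 mm tall. Origin at the centre of its underside.
- stapler: Bystander, to be left alone: red and black stapler, 130 x 34 x 50 mm. Origin at the centre of its underside.
Things that resemble listed ones, but are neither listed nor needed, are in the scene too. Of the things like the holder, leave any that is orange; of the rest the larger one is meant.

How it is judged:
On the way, in this order (a step that is already met when the one before it is completed fails the run):
1. the holder lies flat on the stand with its eye over the post, its board on the side away from the knob, and is released (horizontal distance between holder_eye and post_foot below 0.005 m and z of holder_eye in the frame of post_foot below 0.006 m and angle between holder_eye's own z axis and vertical below 0.1 rad and y of holder_board in the frame of post_foot below 0 m and contact force between the fingers and holder below 0.1 N), for 0.2 s.
2. with the holder on the post, the thumbscrew is turned until it seats (all of step 1 and value of joint screw above -0.08 rad), for 0.1 s.
At the end, for the whole second after the job is handed in: The holder lies flat, untouched, on the stand, its eye within 5 mm of the post axis, underside within 6 mm of the plate, board away from the knob. The screw, having seated (within 0.08 rad), stands still 1.57 +/- 0.26 rad back from its seat, the fingers gripping its knob with over 1 N (all of step 1 and value of joint screw between -1.83 and -1.31 rad and velocity of joint screw between -0.05 and 0.05 rad/s and contact force between the fingers and screw_c0 above 1 N); the arm keeps its last pose, push and grip.
It fails at once if another thing on the desk is moved by more than 30 mm (distance of any of sanitizer, drink, cards, stamp, tin, pencup, stapler from where it was at the start of the episode above 0.03 m).
It also fails if it takes over 72 s, if anything falls off the work surface, if the arm or the gripper's body presses on something with over 40 N, if the wrist force passes 120 N, or if a joint passes its speed limit or range.

## Robot

A 7-joint arm with a two-finger parallel gripper is mounted at the origin on the work surface. World frame = base frame: x ahead of the robot, y to its left, z up, the work surface at z = 0. Lengths are in m, angles in rad, forces in N, time in s.
With the tool pointing down it reaches from about 0.35 to 0.9 m from the base axis. Payload 7.2 kg.
Tool frame: the origin (TCP) lies on the mounting face of the last link; the fingertips stand 182 mm ahead of it and the grasp point (between the pads) lies 163 mm ahead of it; z points along the fingers, y is the line along which they close (so a half turn about z gives the same grasp; the last joint's range is limited). The gripper opens to 88 mm and grips with 3 to 60 N. Pads are 20 mm wide; open, the fingers measure 115 mm over their backs; the gripper's body (75 mm by 178 mm) begins 61 mm behind the grasp point.
Start: joints at [1.22, 0.411, -0.013, 1.596, 0.006, 1.134, -0.082], TCP at [0.174, -0.6, 0.405] pointing down, gripper open.
Joint ranges: [-2.95, 2.95], [-0.29, 1.99], [-1.47, 1.44], [0.14, 2.54], [-1.03, 4.17], [0.13, 1.85], [-2.86, 2.86]. Speed limits (rad/s): [2.39, 2.39, 3.01, 3.01, 3.14, 3.14, 3.14].

## Interface

Orientations are given as a unit quaternion [x, y, z, w].
In Python, from plant import sensors, get_image, get_calibration, job, search_frame, pinpoint gives the robot as it stands. The module is installed in compiled form; this text tells all that it offers.
- The arm moves only by the tool apply_moves, never from a script. Its argument "increments" is one flat list of numbers, 7 for each row, row after row: the shift along the world's x, y, z in cm, then the turn, a rotation vector about the world's x, y, z in rad, then the gripper command: -1 is shut, 1 is fully open, values between are in proportion. A call has 1 to 10 rows; each row is the pose to reach, as a shift and turn from the pose commanded when the call began; what a row does not reach only later rows make up. A row lasts 1/12 s, in which the tool goes at most 41.7 mm and 7.16 degrees, less where a joint would pass 70% of its speed; a pose out of reach is approached as far as the arm can. A call with a gripper value outside its range is refused whole. The fingers move at their own pace and stop on an object; "squeeze" is the grip in N (left out, the last holds). Time passes only in rows, so rows that repeat a pose let the fingers close. It gives the time, the measured TCP pose, the force, the opening and the grip force at its end, in the units of the state.
- sensors.get_state(): the state, without advancing time (a new reading comes with each control period).
- get_image(name): name is "scene" or "side" or "wrist"; returns the picture (384x512x3 uint8, blue, green, red); there is no depth.
- get_calibration(name): a dict with "intrinsics" (3x3 intrinsics, pixels), "camera_from_world" (4x4, takes a point from world to camera coordinates); the wrist camera has in their place "T_tool_cam" (4x4, takes a point from camera to tool coordinates, whose origin is the TCP and whose axes are the flange's). Camera axes: x right, y down, z forward; pixel columns grow to the right and rows downward; lengths in m; the calibration is good to about 2 mm. The wrist camera is an equidistant fisheye: a pixel r from the principal point sees the ray r / f radians off the axis. A picture is of the moment at which its call begins: read the wrist's pose just before it. get_calibration takes no time and is no camera call.
- job.hand_in(): hands the job in; it is judged then, once.
Trained networks look in the newest picture that a camera, given by its name, has taken for a name from the list of things; names that differ only in an ending like _2 or _b are one class to them, and where a whole thing is asked for, a point or a joint stands for the part that bears it (a point fixed in the world has none). Each returns a list of dicts, best first, with "confidence" (0 to 1); they miss things now and then, are a little off and sometimes report something else, mostly with a low value. They report only what shows in the picture. A call takes as long as a camera call. They do not tell look-alikes from the thing itself.
- search_frame(thing, camera): "centre" ([column, row] in pixels, amid what is visible of it).
- pinpoint(thing, camera): "centre" ([column, row] in pixels: a listed point, or the origin of a listed thing).
The state is a dict: "clock": time; "joints": joint angles; "qvel": joint speeds; "tau": joint torques, N m; "position": TCP position; "tcp_rot": TCP orientation; "wrist_force": force on the tool from outside, world axes, zero at the start; "ft_torque": the same for the moment, N m; "width": finger opening in m; "finger_force": force on a finger pad.
Only numpy, scipy, OpenCV 4.12 (cv2) and the standard library are available. Lean on these libraries where they do the work, as an engineer would, in place of code of your own. Each camera call takes 0.05 s, during which the arm holds its last target. There are 200 camera calls.

## Working session

There is one attempt and no reset: what is moved stays moved. The work goes in short steps, Python scripts to look and compute and a tool call to move; the robot and the scene stay as the last step left them, time stands still between calls to the robot, and variables do not carry over. Pictures are saved under pics/ and viewed, at most 10 in all, crops included, and the job is handed in when it is done.

Besides the shell and the picture viewer there is one more tool, called after "Emit:" by a JSON object that holds its "op" and its "data". apply_moves: Moves the arm, as the interface text tells. Its arguments: {"type":"object","properties":{"increments":{"type":"array"},"squeeze":{"type":"number"}},"required":["increments"]}

```bash
mkdir -p pics
cat > h.py <<'E'
import numpy as np, cv2
from scipy.spatial.transform import Rotation as R
from plant import sensors, get_image, get_calibration, job, search_frame, pinpoint
def ray(cam,px,st=None):
    c=get_calibration(cam)
    K=np.array(c["intrinsics"])
    if cam=="wrist":
        st=st or sensors.get_state()
        T=np.array(c["T_tool_cam"]); v=(np.array(px)-K[:2,2])/[K[0,0],K[1,1]]
        th=np.hypot(*v); d=np.r_[v/max(th,1e-9)*np.sin(th),np.cos(th)]
        Rw=R.from_quat(st["tcp_rot"]).as_matrix(); p=np.array(st["position"])
        return p+Rw@T[:3,3], Rw@T[:3,:3]@d
    M=np.array(c["camera_from_world"]); d=np.linalg.solve(K,np.r_[px,1])
    return -M[:3,:3].T@M[:3,3], M[:3,:3].T@d
def onz(cam,px,z,st=None):
    o,d=ray(cam,px,st); return o+d*(z-o[2])/d[2]
def tri(rays):
    A=np.zeros((3,3));b=np.zeros(3)
    for o,d in rays:
        d=d/np.linalg.norm(d);P=np.eye(3)-np.outer(d,d);A+=P;b+=P@o
    x=np.linalg.solve(A,b); return x,[np.linalg.norm(np.cross(x-o,d/np.linalg.norm(d))) for o,d in rays]
E
python3 - <<'E'
from h import *
print(sensors.get_state())
ims=[get_image(n) for n in("scene","side","wrist")]
z={"holder_board":.034,"holder_eye":0,"post_foot":.018,"screw_grip":.07}
for n in("scene","side","wrist"):
    for t in z:
        for r in pinpoint(t,n)[:4]: print(n,t,np.round(r["centre"]),round(r["confidence"],2),np.round(onz(n,r["centre"],z[t]),3))
cv2.imwrite("pics/a.png",cv2.resize(np.vstack([np.hstack(ims[:2]),np.hstack([ims[2],ims[2]*0])]),(800,600)))
cv2.imwrite("pics/s.png",cv2.resize(ims[0],(800,600)))
E
```

```text
{'clock': 0.0, 'joints': array([ 1.21980325,  0.41185805, -0.01273906,  1.5970406 ,  0.0055989 ,
        1.13429743, -0.08222425]), 'qvel': array([ 3.01848532e-04, -6.68560038e-05,  3.49630563e-04,  7.25131875e-04,
        9.37943407e-04,  9.14340415e-04, -8.76651778e-04]), 'tau': array([-2.86057548e-04, -5.87961709e+01,  6.41615186e-01, -2.91081744e+01,
       -5.38114901e-02,  1.82188436e-02,  1.12809012e-04]), 'position': array([ 0.17433032, -0.59996522,  0.4038362 ]), 'tcp_rot': array([ 9.90018109e-01,  1.40938031e-01, -1.59546549e-04, -7.67511881e-04]), 'wrist_force': array([-0.84701388,  0.17333667, -0.61427639]), 'ft_torque': array([ 0.027969  , -0.03313299,  0.00543798]), 'finger_force': 0.0, 'width': 0.08766814394258317}
scene holder_board [193. 200.] 0.65 [ 0.709 -0.131  0.034]
scene holder_board [211. 177.] 0.6 [ 0.584 -0.196  0.034]
scene holder_board [236. 172.] 0.53 [ 0.49  -0.161  0.034]
scene holder_eye [230. 178.] 0.65 [ 0.509 -0.181  0.   ]
scene holder_eye [196. 216.] 0.63 [ 0.727 -0.087  0.   ]
scene holder_eye [219. 193.] 0.5 [ 0.592 -0.133  0.   ]
scene post_foot [260. 226.] 0.81 [0.578 0.106 0.018]
scene post_foot [373. 270.] 0.61 [0.405 0.466 0.018]
scene screw_grip [210. 180.] 0.54 [ 0.615 -0.152  0.07 ]
scene screw_grip [280. 229.] 0.5 [0.563 0.189 0.07 ]
side holder_board [272. 245.] 0.61 [ 0.591 -0.206  0.034]
side holder_board [230. 243.] 0.56 [ 0.476 -0.187  0.034]
side holder_board [312. 224.] 0.53 [ 0.719 -0.136  0.034]
side holder_eye [269. 235.] 0.72 [ 0.596 -0.132  0.   ]
side holder_eye [309. 217.] 0.56 [ 0.732 -0.067  0.   ]
side holder_eye [244. 248.] 0.54 [ 0.516 -0.175  0.   ]
side post_foot [252. 181.] 0.92 [0.574 0.107 0.018]
side screw_grip [244. 155.] 0.68 [0.554 0.195 0.07 ]
side screw_grip [254. 183.] 0.57 [0.57 0.03 0.07]
```

View pics/a.png

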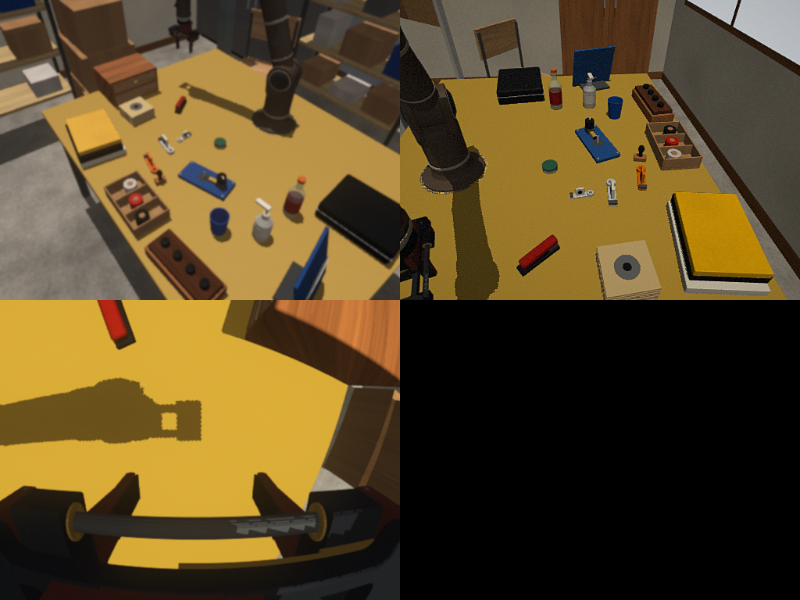

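View pics/s.png

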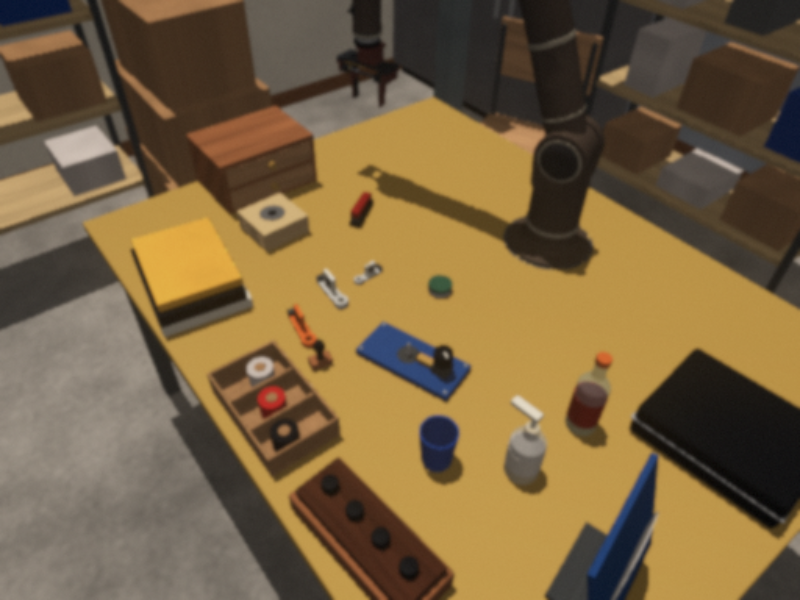

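Scene/side views: there are three look-alikes. The orange one is at scene px (193,200). White A is at (211,177), with its eye at (219,193) and about 67 mm between them. White B is at (236,172), with its eye at (230,178) and about 35 mm between them. I choose A because it is the larger one that isn't orange. The stand's post is at (260,226) and the knob at (280,229). I'll check the choice in a close crop first.

Run:
```python
from h import *
im=get_image("side"); c=im[205:265,205:335]
cv2.imwrite("pics/c.png",cv2.resize(c,None,fx=5,fy=5,interpolation=cv2.INTER_CUBIC))
c=get_calibration("wrist");print(np.round(c["T_tool_cam"],3),np.round(c["intrinsics"]))
```

```text
[[-0.    -0.967 -0.255  0.069]
 [ 1.    -0.    -0.001 -0.001]
 [ 0.001 -0.255  0.967  0.02 ]
 [ 0.     0.     0.     1.   ]] [[297.   0. 251.]
 [  0. 297. 195.]
 [  0.   0.   1.]]
```

View pics/c.png

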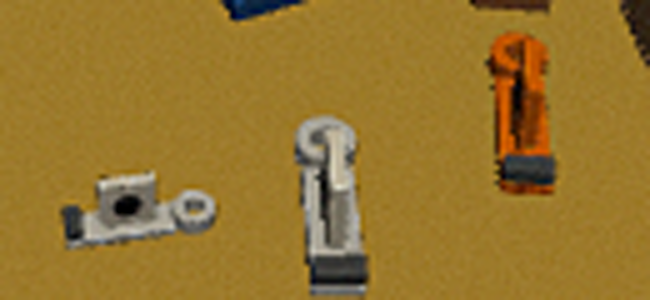

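Emit:
{"op": "apply_moves", "data": {"increments": [4,4,0,0,0,0.1,1,8,8,0,0,0,0.2,1,12,12,0,0,0,0.3,1,16,16,0,0,0,0.4,1,20,20,0,0,0,0.5,1,24,24,0,0,0,0.6,1,28,28,0,0,0,0.7,1,30,30,0,0,0,0.8,1,30,30,0,0,0,0.8,1,30,30,0,0,0,0.8,1]}}

```text
clock: 1.63
position: [0.47, -0.304, 0.405]
tcp_rot: [0.857, 0.515, 0.0, 0.0]
wrist_force: [1.5, -0.8, 0.6]
width: 0.0876
finger_force: 0.0
```

The crop shows the middle holder (A, side px ~(270,240)) is the larger aluminium one. The left one, B, is smaller and the right one is orange, so A is confirmed. I'll go above it next.

Emit:
{"op": "apply_moves", "data": {"increments": [4,3,0,0,0,0.1,1,8,6,-2,0,0,0.2,1,11,9,-4,0,0,0.3,1,11.5,9,-6,0,0,0.4,1,11.5,9,-8,0,0,0.4,1,11.5,9,-8,0,0,0.4,1,11.5,9,-8,0,0,0.4,1]}}

```text
clock: 2.22
position: [0.5836, -0.2158, 0.3238]
tcp_rot: [0.738, 0.675, -0.001, -0.001]
wrist_force: [-0.5, -1.3, 0.4]
width: 0.0879
finger_force: 0.0
```

```bash
cat > look.py <<'E'
from h import *
import sys
st=sensors.get_state(); im=get_image("wrist"); print(np.round(st["position"],4),np.round(R.from_quat(st["tcp_rot"]).as_matrix()[:2,1],3),st["width"])
z=eval(sys.argv[2])
for t in z:
    for r in pinpoint(t,"wrist")[:4]: print(t,np.round(r["centre"],1),round(r["confidence"],2),np.round(onz("wrist",r["centre"],z[t],st),4))
cv2.imwrite(sys.argv[1],im)
E
python3 look.py pics/w1.png 'dict(holder_board=.034,holder_eye=0,post_foot=.018,screw_grip=.07)'
```

```text
[ 0.5836 -0.2158  0.3238] [ 0.996 -0.089] 0.08792955910834171
holder_board [384.2  91. ] 0.95 [ 0.7176 -0.1255  0.034 ]
holder_board [258.3 161. ] 0.85 [ 0.5915 -0.185   0.034 ]
holder_board [140.8 164.4] 0.69 [ 0.4792 -0.1769  0.034 ]
holder_eye [255.8 103.8] 0.97 [ 0.5943 -0.1312  0.    ]
holder_eye [377.8  49.4] 0.71 [ 0.7308 -0.0766  0.    ]
holder_eye [184.3 151.7] 0.61 [ 0.516  -0.1728  0.    ]
screw_grip [262.1 161.9] 0.58 [ 0.5941 -0.1808  0.07  ]
```

View pics/w1.png

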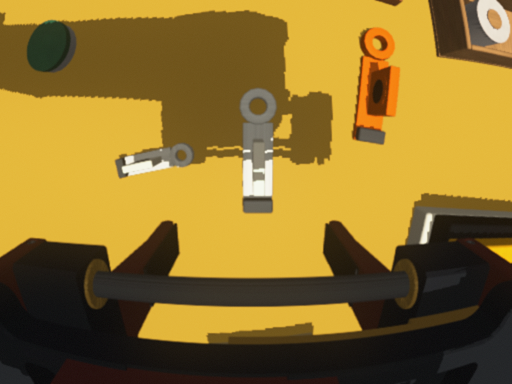

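The wrist view shows our holder upright in the picture, with its eye at (257,104), board at (258,158) and tail at (258,205). It is aligned with the tool's x axis. I'll go over it with a narrower opening and check again from near.

Emit:
{"op": "apply_moves", "data": {"increments": [0.3,1.5,-3,0,0,0,0,0.7,3,-6,0,0,0,0,0.7,3,-6,0,0,0,0,0.7,3,-6,0,0,0,0]}}

```text
clock: 2.8
position: [0.5907, -0.1853, 0.2646]
tcp_rot: [0.737, 0.676, -0.0, -0.001]
wrist_force: [-0.4, -0.1, 0.4]
width: 0.0646
finger_force: 0.0
```

```bash
python3 look.py pics/w2.png 'dict(holder_board=.034,holder_eye=0)'
python3 - <<'E'
import cv2,numpy as np
cv2.imwrite("pics/w2c.png",cv2.imread("pics/w2.png")[0:384,100:400])
E
```

```text
[ 0.5907 -0.1853  0.2646] [ 0.996 -0.087] 0.06463063704813746
holder_board [253.  214.9] 0.77 [ 0.5909 -0.1859  0.034 ]
holder_board [408.8 124.4] 0.77 [ 0.7171 -0.1249  0.034 ]
holder_board [115.1 213.4] 0.59 [ 0.4807 -0.1763  0.034 ]
holder_eye [400.7  65.9] 0.89 [ 0.7319 -0.0734  0.    ]
holder_eye [251.3 139.5] 0.84 [ 0.5943 -0.1326  0.    ]
holder_eye [162.9 194.5] 0.65 [ 0.5131 -0.1723  0.    ]
```

View pics/w2c.png

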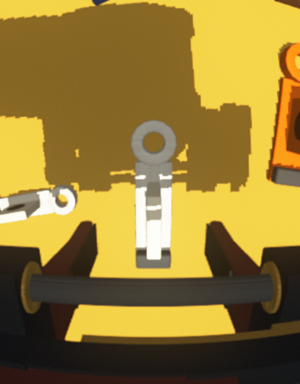

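The close view shows the holder centred between the fingers, with its eye at full px (254,142) and tail at (253,258). I'll descend, grip and lift.

Emit:
{"op": "apply_moves", "data": {"increments": [0,0,-3,0,0,0,0,0,0,-6,0,0,0,0,0,0,-6.8,0,0,0,0,0,0,-6.8,0,0,0,0,0,0,-6.8,0,0,0,-1,0,0,-6.8,0,0,0,-1,0,0,-6.8,0,0,0,-1,0,0,-6.8,0,0,0,-1,0,0,-6.8,0,0,0,-1,0,0,-6.8,0,0,0,-1], "squeeze": 30}}

```text
clock: 3.78
position: [0.5913, -0.1856, 0.1975]
tcp_rot: [0.738, 0.675, 0.0, 0.001]
wrist_force: [-0.7, 0.0, 4.6]
width: 0.0096
finger_force: 30.0
```

Emit:
{"op": "apply_moves", "data": {"increments": [0,0,3,0,0,0,-1,0,0,6,0,0,0,-1,0,1,10,0,0,0,-1,0,4,12,0,0,0,-1,0,8,12,0,0,0,-1,0,11,12,0,0,0,-1,0,11,12,0,0,0,-1,0,11,12,0,0,0,-1]}}

```text
clock: 4.45
position: [0.5908, -0.073, 0.3169]
tcp_rot: [0.736, 0.677, 0.0, -0.0]
wrist_force: [-0.0, 0.1, -1.8]
width: 0.0099
finger_force: 30.0
```

```bash
python3 look.py pics/w3.png 'dict(post_foot=.018,screw_grip=.07,holder_eye=.12,stand=0)'
python3 - <<'E'
from h import *
get_image("scene");get_image("side")
for t in("post_foot","screw_grip","stand"):
  print(t,[(r["centre"],round(r["confidence"],2)) for n in("scene","side") for r in pinpoint(t,n)[:2]])
E
```

```text
[ 0.5908 -0.073   0.3169] [ 0.997 -0.083] 0.009878609916566921
post_foot [218.8   9.4] 0.9 [0.5746 0.1072 0.018 ]
holder_eye [380.1 178.4] 0.77 [ 0.6762 -0.0453  0.12  ]
holder_eye [248.1 150. ] 0.68 [ 0.5926 -0.0216  0.12  ]
holder_eye [252.1 257.9] 0.24 [ 0.5892 -0.0923  0.12  ]
stand [218.2   4.6] 0.93 [0.573  0.1199 0.    ]
post_foot [([260.1, 227.8], 0.92), ([254.5, 182.1], 0.96)]
screw_grip [([282.7, 229.0], 0.68), ([243.8, 153.3], 0.42)]
stand [([265.5, 232.0], 0.67), ([250.1, 184.5], 0.79)]
```

View pics/w3.png

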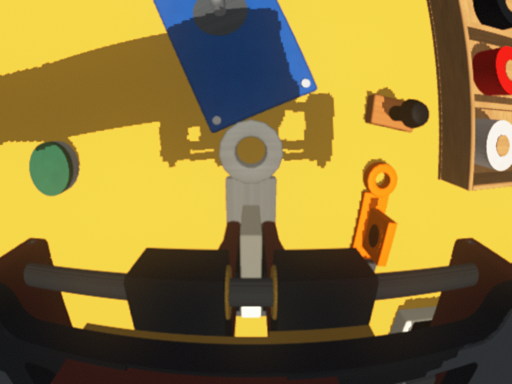

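The wrist view shows the held eye at px (250,149). The stand's near edge runs from (212,131) to (316,90), with the post at the picture's top edge near (219,8). I'll compute the stand yaw and the eye offset.

Run:
```python
from h import *
st=sensors.get_state()
f=lambda p,z:onz("wrist",p,z,st)[:2]
a,b=f((212,131),.018),f((316,90),.018)
print(a,b,np.linalg.norm(b-a)); e=(b-a)/np.linalg.norm(b-a); print("stand x yaw deg",np.degrees(np.arctan2(e[1],e[0])))
for p,q in(((155,0),(212,131)),((275,0),(316,90))):
    d=f(p,.018)-f(q,.018);print("y-edge yaw-90",np.degrees(np.arctan2(d[1],d[0]))-90)
m=(a+b)/2; y=np.array([-e[1],e[0]]); print("post est",m+y*.108, "knob", m+y*.195)
Rw=R.from_quat(st["tcp_rot"]).as_matrix();print("toolx yaw",np.degrees(np.arctan2(Rw[1,0],Rw[0,0])))
for p in((250,149),(250.5,151)):
  print("eye tool",Rw[:2,:2].T@(f(p,.136)-np.array(st["position"])[:2]))
for c,l in(("scene",((260,227),(282,229))),("side",((253.5,181.7),(243.8,154)))):
  print(c,onz(c,l[0],.018),onz(c,l[1],.07))
```

```text
[ 0.55910272 -0.01387447] [0.65955909 0.01711239] 0.10512691277524926
stand x yaw deg 17.142946042966777
y-edge yaw-90 17.929817537666125
y-edge yaw-90 18.02136034974029
post est [0.57749719 0.10482078] knob [0.55185336 0.18795557]
toolx yaw 84.9481898102275
eye tool [ 0.05349789 -0.00132972]
eye tool [ 0.05240606 -0.00105992]
scene [0.58211851 0.10810393 0.018     ] [0.55795908 0.19299679 0.07      ]
side [0.57906457 0.10429129 0.018     ] [0.55529327 0.19988952 0.07      ]
```

Emit:
{"op": "apply_moves", "data": {"increments": [0.5,3,0,0,0,0.1,-1,1,6,-1,0,0,0.2,-1,1.5,8,-1.5,0,0,0.3,-1,1.6,8.7,-2,0,0,0.39,-1,1.6,8.7,-2,0,0,0.39,-1,1.6,8.7,-2,0,0,0.39,-1,1.6,8.7,-2,0,0,0.39,-1]}}

```text
clock: 5.68
position: [0.6071, 0.0102, 0.2968]
tcp_rot: [0.594, 0.804, -0.0, 0.0]
wrist_force: [0.2, 0.0, -1.3]
width: 0.0097
finger_force: 30.0
```

```bash
python3 look.py pics/w4.png 'dict(post_foot=.018,screw_grip=.07,holder_eye=.1,stand=0)'
```

```text
[0.6071 0.0102 0.2968] [0.956 0.293] 0.00967878838450045
post_foot [249.   83.3] 0.91 [0.5753 0.106  0.018 ]
holder_eye [249.1 148. ] 0.85 [0.59 0.06 0.1 ]
holder_eye [132.3 311.6] 0.72 [ 0.5389 -0.0839  0.1   ]
stand [254.1  70.6] 0.84 [0.5755 0.1209 0.    ]
stand [250.7  83.4] 0.55 [0.5761 0.1084 0.    ]
```

View pics/w4.png

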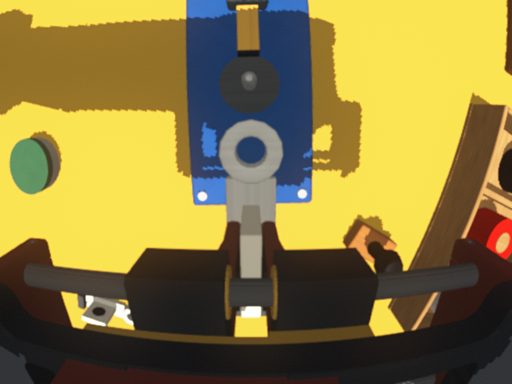

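The wrist view shows the post top at px (249,77), its foot pad centred at (249,84), and the held eye's ring centred at (250.5,150). The stand lines up with the picture. I'll compute the shift.

Run:
```python
from h import *
st=sensors.get_state();im=cv2.imread("pics/w4.png")
f=lambda p,z:onz("wrist",p,z,st)[:2]
g=cv2.cvtColor(im,cv2.COLOR_BGR2GRAY)
for nm,mask,(x0,x1,y0,y1) in (("ring",(g>110)&(np.ptp(im.astype(int),axis=2)<30),(210,290,112,172)),("pad",(g<95)&(np.ptp(im.astype(int),axis=2)<30),(215,285,53,112))):
    m=np.zeros(g.shape,np.uint8);m[y0:y1,x0:x1]=mask[y0:y1,x0:x1]
    c=max(cv2.findContours(m,0,2)[0],key=cv2.contourArea);print(nm,cv2.minEnclosingCircle(c),cv2.fitEllipse(c))
zt=st["position"][2]-.163-.034
for p in((250.5,150),(250.5,151)): print("eye top",f(p,zt+.016))
print("pad",f((249,84),.018),"top",f((249,77),.056))
```

```text
ring ((250.5, 151.27777099609375), 31.87998390197754) ((250.53892517089844, 151.30023193359375), (62.530784606933594, 62.68001174926758), 93.15089416503906)
pad ((248.77626037597656, 81.85062408447266), 30.7976131439209) ((248.91807556152344, 83.26960754394531), (58.374267578125, 59.1426887512207), 95.43689727783203)
eye top [0.59067783 0.06115284]
eye top [0.59083927 0.06063004]
pad [0.57540686 0.10593277] top [0.57537158 0.10680643]
```

Emit:
{"op": "apply_moves", "data": {"increments": [-0.8,2.3,-1,0,0,0,-1,-1.5,4.6,-3,0,0,0,-1,-1.5,4.6,-3.5,0,0,0,-1,-1.5,4.6,-3.5,0,0,0,-1,-1.5,4.6,-3.5,0,0,0,-1]}}

```text
clock: 6.35
position: [0.5922, 0.0569, 0.2616]
tcp_rot: [0.593, 0.805, -0.0, 0.0]
wrist_force: [-0.1, -0.4, -1.6]
width: 0.0102
finger_force: 30.0
```

```bash
python3 look.py pics/w5.png 'dict(post_foot=.018,holder_eye=.065)'; python3 -c "
import cv2
a=cv2.imread('pics/w5.png')[90:210,170:330];cv2.imwrite('pics/w5c.png',cv2.resize(a,None,fx=4,fy=4))"
```

```text
[0.5922 0.0569 0.2616] [0.955 0.297] 0.010183803570698318
post_foot [251.7 140.5] 0.66 [0.5762 0.1082 0.018 ]
holder_eye [252.1 150.4] 0.55 [0.577  0.1059 0.065 ]
```

View pics/w5c.png

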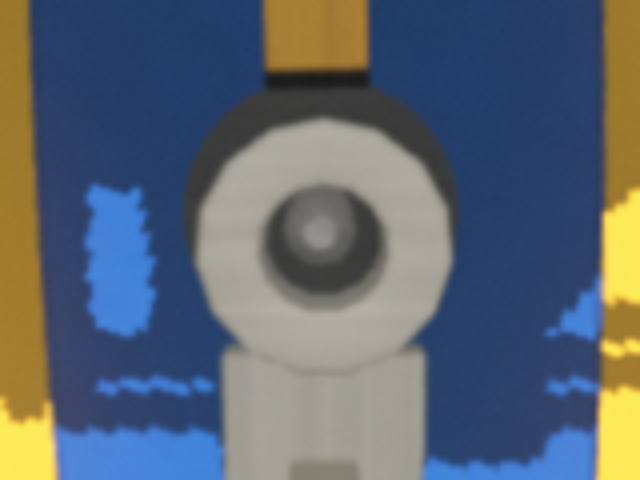

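The view shows the post tip at px (250,147) inside the eye's hole, which is centred at (251,151). Allowing for parallax they agree within 1 mm, so I'll lower it.

Emit:
{"op": "apply_moves", "data": {"increments": [0,0,-0.7,0,0,0,-1,0,0,-1.4,0,0,0,-1,0,0,-2.1,0,0,0,-1,0,0,-2.8,0,0,0,-1,0,0,-3.5,0,0,0,-1,0,0,-4,0,0,0,-1,0,0,-4.3,0,0,0,-1,0,0,-4.5,0,0,0,-1,0,0,-4.5,0,0,0,-1,0,0,-4.5,0,0,0,-1]}}

```text
clock: 7.33
position: [0.5921, 0.0576, 0.2168]
tcp_rot: [0.593, 0.805, 0.0, 0.0]
wrist_force: [0.6, 0.0, -2.2]
width: 0.0098
finger_force: 30.0
```

Emit:
{"op": "apply_moves", "data": {"increments": [0,0,-0.1,0,0,0,-1,0,0,-0.15,0,0,0,-1,0,0,-0.2,0,0,0,-1,0,0,-0.2,0,0,0,-1]}}

```text
clock: 7.67
position: [0.5922, 0.0576, 0.2155]
tcp_rot: [0.593, 0.805, 0.0, 0.0]
wrist_force: [-2.0, -0.6, 4.7]
width: 0.0098
finger_force: 30.0
```

Emit:
{"op": "apply_moves", "data": {"increments": [0,0,0,0,0,0,0,0,0,0,0,0,0,0,0,0,0,0,0,0,0,0,0,0,0,0,0,0,0,0,3,0,0,0,0,0,0,6,0,0,0,0,0,0,10,0,0,0,0.5,0,0,11,0,0,0,1,0,0,11,0,0,0,1]}}

```text
clock: 8.42
position: [0.593, 0.0579, 0.3284]
tcp_rot: [0.593, 0.805, 0.002, 0.002]
wrist_force: [0.7, 0.3, 0.3]
width: 0.0606
finger_force: 0.0
```

```bash
python3 look.py pics/w6.png 'dict(post_foot=.018,holder_eye=.018,holder_board=.052,screw_grip=.07)'
```

```text
[0.593  0.0579 0.3284] [0.955 0.297] 0.06059685872285815
post_foot [248.7 139.9] 0.96 [0.5777 0.1045 0.018 ]
holder_eye [321.4 310.2] 0.87 [ 0.7217 -0.0612  0.018 ]
holder_eye [247.7 135. ] 0.74 [0.5754 0.1088 0.018 ]
```

View pics/w6.png

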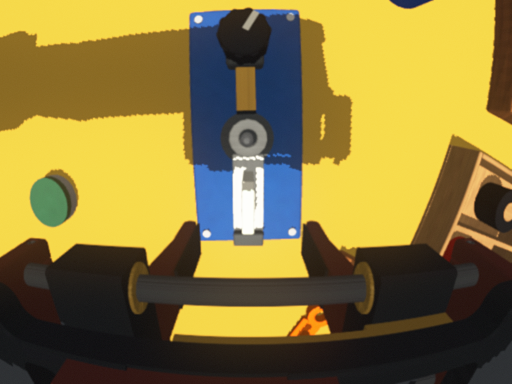

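The wrist view shows the holder flat on the stand with its eye around the post at (247,138) and its tail away from the knob. The knob is at (245,35), and its white line points to (254,13). That is about 28° clockwise of straight away from the post, so roughly 2.65 rad remain to the seat. Next come the bystander clearances and the joint budget.

Run:
```python
from h import *
st=sensors.get_state(); print(np.round(st["joints"],3))
for n in("scene","side"):
    get_image(n)
    for t in("sanitizer","drink","pencup","stamp","tin"):
        for r in pinpoint(t,n)[:1]: print(n,t,round(r["confidence"],2),np.round(onz(n,r["centre"],0)[:2],3))
f=lambda p,z:onz("wrist",p,z,st)[:2]
print("knob top",f((245,34),.084),"post top",f((247,138),.056))
```

```text
[ 0.238  0.506 -0.568  1.732  0.315  0.999 -0.145]
scene sanitizer 0.79 [0.586 0.46 ]
scene drink 0.85 [0.396 0.462]
scene pencup 0.93 [0.688 0.345]
scene stamp 0.69 [0.756 0.006]
scene tin 0.53 [ 0.379 -0.016]
side sanitizer 0.58 [0.569 0.434]
side drink 0.68 [0.41  0.471]
side pencup 0.5 [0.693 0.311]
side stamp 0.69 [ 0.734 -0.015]
side tin 0.89 [ 0.364 -0.032]
knob top [0.54629631 0.18395186] post top [0.57107653 0.10773283]
```

Emit:
{"op": "apply_moves", "data": {"increments": [-0.5,2,0,0,0,0.12,1,-1,4,0,0,0,0.24,1,-1.5,6,0,0,0,0.36,1,-2,8,0,0,0,0.48,1,-3,10,0,0,0,0.6,1,-4,12,0,0,0,0.72,1,-4.3,13,0,0,0,0.84,1,-4.3,13,0,0,0,0.96,1,-4.3,13,0,0,0,1.08,1,-4.3,13,0,0,0,1.2,1]}}

```text
clock: 10.1
position: [0.5489, 0.1878, 0.3248]
tcp_rot: [0.031, 1.0, -0.0, 0.0]
wrist_force: [-1.3, -1.4, -0.8]
width: 0.0878
finger_force: 0.0
```

Emit:
{"op": "apply_moves", "data": {"increments": [0,0,0,0,0,0.1,1,0,0,0,0,0,0.1,1,0,0,0,0,0,0.1,1]}}

```text
clock: 10.35
position: [0.5491, 0.1872, 0.3245]
tcp_rot: [-0.014, 1.0, 0.0, -0.0]
wrist_force: [-0.1, -0.6, -0.1]
width: 0.088
finger_force: 0.0
```

```bash
python3 look.py pics/w7.png 'dict(screw_grip=.07,post_foot=.018)'; python3 -c "
from h import *
print(np.round(sensors.get_state()['joints'],3))"
```

```text
[0.5491 0.1872 0.3245] [-0.028  1.   ] 0.08798386444991416
screw_grip [250.2 202.7] 0.91 [0.5469 0.1875 0.07  ]
post_foot [170.6 214.9] 0.71 [0.5776 0.1054 0.018 ]
post_foot [190.1 202.3] 0.2 [0.5633 0.1268 0.018 ]
[ 0.225  0.578 -0.892  1.753  0.509  1.06   0.754]
```

View pics/w7.png

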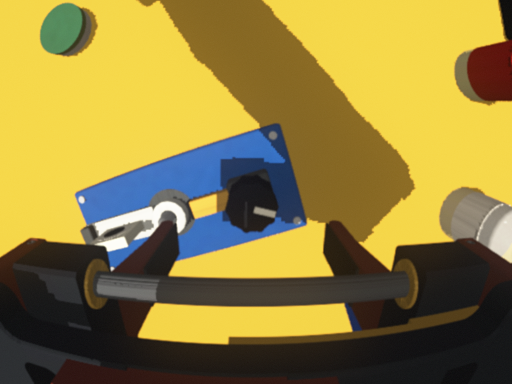

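The wrist view shows the knob at (251,204) with its line pointing to (275,213), and the post at about (171,214). The remaining clockwise turn is therefore about 2.65 rad, which agrees with the earlier estimate. I'll descend onto the knob and grip it.

Emit:
{"op": "apply_moves", "data": {"increments": [-0.1,0,-2,0,0,0,0.4,-0.2,0,-4,0,0,0,0.4,-0.2,0,-6,0,0,0,0.4,-0.2,0,-8,0,0,0,0.4,-0.2,0,-9,0,0,0,0.4,-0.2,0,-9.1,0,0,0,0.4,-0.2,0,-9.1,0,0,0,0.4]}}

```text
clock: 11.08
position: [0.547, 0.1877, 0.2337]
tcp_rot: [-0.015, 1.0, 0.0, -0.0]
wrist_force: [0.3, 0.2, -0.5]
width: 0.0612
finger_force: 0.0
```

Emit:
{"op": "apply_moves", "data": {"increments": [0,0,0,0,0,0,-1,0,0,0,0,0,0,-1,0,0,0,0,0,0,-1,0,0,0,0,0,0,-1,0,0,0,0,0,0,-1,0,0,0,0,0,0,-1], "squeeze": 15}}

```text
clock: 11.58
position: [0.5473, 0.1877, 0.2345]
tcp_rot: [-0.016, 1.0, 0.0, 0.001]
wrist_force: [-1.4, -0.8, 6.7]
width: 0.0396
finger_force: 15.0
```

```bash
python3 -c "
from h import *
s=sensors.get_state();print({k:np.round(s[k],4) for k in s})"
```

```text
{'clock': np.float64(11.5833), 'joints': array([ 0.1663,  0.6806, -0.8128,  1.827 ,  0.6196,  0.9066,  0.6674]), 'qvel': array([ 0.0001, -0.0009,  0.0009, -0.0007, -0.0006,  0.0009,  0.0006]), 'tau': array([ 1.58800e-01, -5.63048e+01, -1.20435e+01, -1.91651e+01,
        1.07600e-01, -6.60000e-02,  2.59000e-02]), 'position': array([0.5473, 0.1877, 0.2345]), 'tcp_rot': array([-1.560e-02,  9.999e-01,  2.000e-04,  7.000e-04]), 'wrist_force': array([-1.3535, -0.8331,  6.6889]), 'ft_torque': array([ 0.0357, -0.0134, -0.0315]), 'finger_force': np.float64(15.0008), 'width': np.float64(0.0396)}
```

Emit:
{"op": "apply_moves", "data": {"increments": [0,0,0,0,0,-0.1,-1,0,0,0,0,0,-0.2,-1,0,0,0,0,0,-0.3,-1,0,0,0,0,0,-0.4,-1,0,0,0,0,0,-0.5,-1,0,0,0,0,0,-0.6,-1,0,0,0,0,0,-0.7,-1,0,0,0,0,0,-0.8,-1,0,0,0,0,0,-0.9,-1,0,0,0,0,0,-1,-1]}}

```text
clock: 12.42
position: [0.5475, 0.1883, 0.2345]
tcp_rot: [0.468, 0.884, 0.001, 0.001]
wrist_force: [1.7, 2.3, 2.6]
width: 0.04
finger_force: 15.0
```

Emit:
{"op": "apply_moves", "data": {"increments": [0,0,0,0,0,-0.1,-1,0,0,0,0,0,-0.2,-1,0,0,0,0,0,-0.3,-1,0,0,0,0,0,-0.4,-1,0,0,0,0,0,-0.5,-1,0,0,0,0,0,-0.6,-1,0,0,0,0,0,-0.7,-1,0,0,0,0,0,-0.8,-1,0,0,0,0,0,-0.9,-1,0,0,0,0,0,-1,-1]}}

```text
clock: 13.25
position: [0.5482, 0.1884, 0.2345]
tcp_rot: [0.834, 0.552, 0.002, 0.0]
wrist_force: [5.0, 2.0, -0.5]
width: 0.0397
finger_force: 15.0
```

```bash
cat > s.py <<'E'
from h import *
s=sensors.get_state();print(np.round(s["joints"],3),s["clock"],np.round(s["ft_torque"],3),np.round(s["wrist_force"],1),s["width"],s["finger_force"])
M=R.from_quat(s["tcp_rot"]).as_matrix();print("yaw toolx",np.arctan2(M[1,0],M[0,0]),s["position"])
E
python3 s.py
```

```text
[-0.167  0.556 -0.331  1.848  0.247  0.773 -1.032] 13.25 [ 0.496 -1.021  0.026] [ 5.   2.  -0.5] 0.03965657466066276 14.995571225881577
yaw toolx 1.168368585933122 [0.54820898 0.18835368 0.23453307]
```

Emit:
{"op": "apply_moves", "data": {"increments": [0,0,0,0,0,-0.1,-1,0,0,0,0,0,-0.2,-1,0,0,0,0,0,-0.3,-1,0,0,0,0,0,-0.4,-1,0,0,0,0,0,-0.45,-1,0,0,0,0,0,-0.5,-1]}}

```text
clock: 13.75
position: [0.5485, 0.1882, 0.2345]
tcp_rot: [0.944, 0.329, 0.003, -0.0]
wrist_force: [5.7, 1.7, -0.1]
width: 0.0396
finger_force: 15.0
```

```bash
python3 s.py
```

```text
[-0.26   0.541 -0.205  1.855  0.154  0.756 -1.449] 13.75 [ 0.425 -1.175  0.054] [ 5.7  1.7 -0.1] 0.03958752218795988 14.998394697904587
yaw toolx 0.6703694867939773 [0.54848929 0.18816228 0.23454151]
```

Emit:
{"op": "apply_moves", "data": {"increments": [0,0,0,0,0,-0.05,-1,0,0,0,0,0,-0.1,-1,0,0,0,0,0,-0.15,-1,0,0,0,0,0,-0.2,-1]}}

```text
clock: 14.08
position: [0.5477, 0.1876, 0.2345]
tcp_rot: [0.972, 0.233, 0.001, 0.0]
wrist_force: [2.1, 0.4, 4.3]
width: 0.0397
finger_force: 15.0
```

```bash
python3 s.py
```

```text
[-0.298  0.537 -0.155  1.858  0.116  0.753 -1.615] 14.0833 [-0.187 -0.353  0.401] [2.1 0.4 4.3] 0.0397157320841673 14.999331682920456
yaw toolx 0.4712657045768397 [0.54774903 0.18756077 0.23446609]
```

The torque rose to 0.4 N m after 2.70 rad, so the screw has probably seated. I'll nudge a little further to confirm.

Emit:
{"op": "apply_moves", "data": {"increments": [0,0,0,0,0,-0.04,-1,0,0,0,0,0,-0.06,-1,0,0,0,0,0,-0.06,-1]}}

```text
clock: 14.33
position: [0.5476, 0.1875, 0.2344]
tcp_rot: [0.979, 0.205, 0.001, 0.0]
wrist_force: [1.6, -0.8, 6.5]
width: 0.0396
finger_force: 15.0
```

```bash
python3 s.py
```

```text
[-0.309  0.536 -0.139  1.86   0.105  0.752 -1.664] 14.3333 [-0.176 -0.289  0.124] [ 1.6 -0.8  6.5] 0.039564413026296825 15.000740736722946
yaw toolx 0.4124750048950894 [0.54756418 0.18748921 0.23436312]
```

Emit:
{"op": "apply_moves", "data": {"increments": [0,0,0,0,0,0,-1,0,0,0,0,0,-0.04,-1,0,0,0,0,0,-0.08,-1], "squeeze": 30}}

```text
clock: 14.58
position: [0.5476, 0.1875, 0.2343]
tcp_rot: [0.986, 0.166, 0.001, 0.0]
wrist_force: [3.1, 0.2, 6.2]
width: 0.0394
finger_force: 30.0
```

```bash
python3 s.py
```

```text
[-0.324  0.534 -0.12   1.861  0.09   0.75  -1.73 ] 14.5833 [-0.132 -0.802  0.701] [3.1 0.2 6.2] 0.039369671228726116 29.99975234270096
yaw toolx 0.33342827302417194 [0.54758567 0.18753834 0.23433514]
```

The 0.7 N m torque confirms the hard stop. Now I'll back off a quarter turn, with a little added for wind-up.

Emit:
{"op": "apply_moves", "data": {"increments": [0,0,0,0,0,0.1,-1,0,0,0,0,0,0.2,-1,0,0,0,0,0,0.3,-1,0,0,0,0,0,0.4,-1,0,0,0,0,0,0.5,-1,0,0,0,0,0,0.6,-1,0,0,0,0,0,0.7,-1,0,0,0,0,0,0.8,-1,0,0,0,0,0,0.9,-1,0,0,0,0,0,1,-1]}}

```text
clock: 15.42
position: [0.548, 0.1872, 0.2344]
tcp_rot: [0.785, 0.62, 0.001, 0.001]
wrist_force: [2.6, -1.1, 3.0]
width: 0.0394
finger_force: 30.0
```

Emit:
{"op": "apply_moves", "data": {"increments": [0,0,0,0,0,0.1,-1,0,0,0,0,0,0.2,-1,0,0,0,0,0,0.3,-1,0,0,0,0,0,0.4,-1,0,0,0,0,0,0.5,-1,0,0,0,0,0,0.55,-1,0,0,0,0,0,0.6,-1,0,0,0,0,0,0.6,-1,0,0,0,0,0,0.6,-1,0,0,0,0,0,0.6,-1]}}

```text
clock: 16.25
position: [0.5482, 0.1872, 0.2344]
tcp_rot: [0.569, 0.822, 0.001, 0.001]
wrist_force: [5.3, -1.0, 4.2]
width: 0.0394
finger_force: 30.0
```

```bash
python3 s.py
python3 - <<'E'
from h import *
st=sensors.get_state()
for n in("wrist","side","scene"):
    get_image(n)
    for t,z in dict(holder_eye=.018,holder_board=.052,post_foot=.018).items():
        for r in pinpoint(t,n)[:4]:
            p=onz(n,r["centre"],z,st)
            if np.hypot(p[0]-.58,p[1]-.08)<.1: print(n,t,round(r["confidence"],2),np.round(p,4))
E
```

```text
[-0.03   0.591 -0.519  1.839  0.392  0.812 -0.389] 16.25 [-0.237 -1.315  0.095] [ 5.3 -1.   4.2] 0.03937646200424379 30.000913739204407
yaw toolx 1.9305582118667188 [0.54819241 0.18719148 0.23436649]
wrist holder_eye 0.83 [0.5763 0.1049 0.018 ]
wrist post_foot 0.72 [0.5777 0.105  0.018 ]
side holder_eye 0.67 [0.5809 0.1024 0.018 ]
side holder_board 0.58 [0.5997 0.0529 0.052 ]
side post_foot 0.94 [0.5873 0.0934 0.018 ]
scene holder_eye 0.57 [0.5746 0.1143 0.018 ]
scene holder_board 0.61 [0.5908 0.0589 0.052 ]
scene post_foot 0.71 [0.5759 0.1093 0.018 ]
```

```bash
python3 -c "
from plant import job
print(job.hand_in())"
```

```text
the job is handed in; nothing more can be done
None
```

The job is handed in, with no verdict returned: the holder hangs on the post with its board away from the knob and is released. The thumbscrew was turned to its hard stop and backed off by a 1.60 rad gripper turn (1.57 rad is a quarter turn; the screw angle itself was not measured), and the knob is still held at 30 N.

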